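Put the hand scanner into its gooseneck stand

ROBOT

A 7-joint arm with a two-finger parallel gripper is mounted at the origin on the work surface. World frame = base frame: x ahead of the robot, y to its left, z up, the work surface at z = 0. Lengths are in m, angles in rad, forces in N, time in s.
With the tool pointing down it reaches from about 0.4 to 0.85 m from the base axis. Payload 4.5 kg.
Tool frame: the origin (TCP) lies on the centre line of the jaws, within the pads' length; the fingertips stand bot.tips_ahead ahead of it and the grasp point (between the pads) lies 8 mm behind it (bot.tips_ahead is the distance from the TCP to the fingertips, in m); z points along the fingers, y is the line along which they close (so a half turn about z gives the same grasp; the last joint's range is limited). The gripper opens to 88 mm and grips with 3 to 60 N. Pads are 18 mm wide; open, the fingers measure 123 mm over their backs; the gripper's body (75 mm by 187 mm) begins 45 mm behind the grasp point.
Start: joints at [1.143, 0.689, -0.195, 1.565, 0.157, 0.902, -0.215], TCP at [0.279, -0.56, 0.25] pointing down, gripper open.
Joint ranges: [-3.01, 3.01], [-0.46, 2.08], [-1.47, 1.51], [0.13, 2.56], [-1, 4.14], [0.04, 2.09], [-2.66, 2.66]. Speed limits (rad/s): [2.57, 2.57, 3.14, 3.14, 3.14, 3.14, 3.14].

INTERFACE

Orientations are given as a unit quaternion [w, x, y, z].
In Python, from rig import bot gives the robot as it stands. The module is installed in compiled form; this text tells all that it offers.
- The arm moves only by the shell command python3 -m inch 'ROWS' [FORCE]. ROWS is a JSON object of lists of equal length, an entry for each row: "travel": the shift along the world's x, y, z as a fraction of full scale, a list of three; "delta_rot": the turn, a rotation vector about the world's x, y, z as a fraction of full scale, a list of three; "gripper": the closure, from 0 (fully open) to 1 (shut). In form: {"travel": [[tx, ty, tz], ...], "delta_rot": [[ax, ay, az], ...], "gripper": [gripper, ...]}. A call has 1 to 12 rows; each row is the pose to reach, as a shift and turn from the pose commanded when the call began; what a row does not reach only later rows make up. Full scale, the value 1, is 60 cm for a shift and 0.5 rad for a turn. A row lasts 1/8 s, in which the tool goes at most 62.5 mm and 10.7 degrees, less where a joint would pass 70% of its speed; a pose out of reach is approached as far as the arm can. A call with a number of a shift or a turn outside -1 to 1 is refused whole. A call with a gripper value outside its range is refused whole. The fingers move at their own pace and stop on an object; FORCE is the grip in N (left out, the last holds). Time passes only in rows, so rows that repeat a pose let the fingers close. It gives the time, the measured TCP pose, the force, the opening and the grip force at its end, in the units of the state.
- bot.state(): the state, without advancing time (a new reading comes with each control period).
- bot.capture(name): name is "scene" or "top" or "wrist"; returns a dict with "frame" (420x560x3 uint8, red, green, blue), "z_map" (420x560 float32, m along the optical axis (not along the pixel's ray), 0 where there is no reading), "intrinsics" (3x3 intrinsics, pixels), "world_from_camera" (4x4, takes a point from camera to world coordinates). Camera axes: x right, y down, z forward; pixel columns grow to the right and rows downward; lengths in m; the calibration is good to about 2 mm. A picture is of the moment at which its call begins.
- bot.job_done(): hands the job in; it is judged then, once.
The state is a dict: "clock": time; "qpos": joint angles; "dq": joint speeds; "effort": joint torques, N m; "tcp_pos": TCP position; "eef_rot": TCP orientation; "ft_force": force on the tool from outside, world axes, zero at the start; "ft_torque": the same for the moment, N m; "width": finger opening in m; "grip_force": force on a finger pad.
Only numpy, scipy, OpenCV 4.12 (cv2) and the standard library are available. Lean on these libraries where they do the work, as an engineer would, in place of code of your own. Each camera call takes 0.05 s, during which the arm holds its last target. There are 200 camera calls.

TASK

The cordless hand scanner has finished charging: lift it out of its dock and put it in the gooseneck stand for hands-free scanning, feeding the handle down through the collar with the scanner's nose pointing away from the neck, and press it down until the head sits fully home on the collar, then let go. Somebody has bent the neck a little, so the collar is not quite where it should be: feel your way in gently and do not force it. Leave the other things on the bench where they are.

Things in the scene. Friction and masses are not known exactly. Their poses are not given: they have to be found in the camera images.
- scanner_head (a point): Light grey pistol-shaped cordless scanner (0.2 kg, 146 mm tall): point on the handle's centre line, 24 mm above the head's flat underside, 22 mm below its top. z runs up the handle, the nose points to -x. Here the head is a block 54 mm wide (y), 78 mm long (x), 46 mm high with plain parallel sides, to be grasped from above. At the start it stands upright in the dock.
- scanner_foot (a point): Centre of the underside of the scanner's handle, 124 mm below scanner_head. The straight handle is 40 mm (x) by 30 mm (y), 100 mm long from here up to the head's underside; over its lowest 12 mm it tapers to 34 by 24 mm at the foot.
- scanner_nose (a point): Middle of the dark window at the tip of the scanner's nose, 65 mm along -x from scanner_head. The nose is 52 mm wide.
- dock: Fixed black charging dock, a block 100 (x) by 80 (y) by 40 mm high; origin at the centre of its underside on the bench, z up. The handle stands in its well, 44 by 34 mm and 28 mm deep, whose floor is 12 mm above the bench: lift the scanner straight up to clear it.
- stand: Base of the fixed gooseneck stand: dark steel plate 150 (x) by 110 (y) by 10 mm; origin at the centre of its underside on the bench, z up. The neck rises at its +x end and curves forward to the black collar above the plate; the scanner's nose must point to -x. Nothing of the stand is higher than the collar's rim. This is the pose of the base, not of the bent neck and collar.
- collar_unbent (a point): Centre of the collar's mouth if the neck were not bent: 15 mm along -x from the base's origin, 135 mm up, axes as the base's. The real collar is level, at this height and not turned, but shifted by up to 10 mm along the base's x and up to 10 mm along its y. It keeps that place, but the gooseneck is springy downwards, about 1 mm for each 4 N.
- collar_home (a point): Where scanner_head would be with the head's underside home on the rim of an unbent collar (24 mm above its mouth, 159 mm above the bench). The collar is a closed ring: oblong upright opening 42.6 (x) by 32.6 mm (y), walls 6 mm thick, 24 mm high, flat rim without a lead-in.
- collar_leaves (a point): Mid-height of two sprung steel leaves inside the collar's y sides, 14 mm below the rim of the unbent collar; they begin 6 mm below the rim. They press on the handle's 40 mm wide sides with about 4 N each: the scanner does not drop by its own weight but slides down under a push of 2 to 8 N. More than 30 N between scanner and stand is forcing it.
- marker: Bystander: white marker pen with a blue cap lying on the bench, 135 mm long.
- small_rack: Bystander: small white rack, 110 by 50 mm, with six capped tubes, 97 mm tall.
- label_roll: Bystander: roll of white labels lying flat, 76 mm across, 50 mm tall.
- wash_bottle: Bystander: white bottle with a blue cap, 60 mm across, 150 mm tall.
- tip_box: Bystander: box of pipette tips, white with a yellow lid, 122 by 87 by 86 mm.
- cap_tray: Bystander: shallow white tray of tube caps, 100 by 140 by 35 mm.
- mouse: Bystander: black computer mouse, 100 by 60 by 33 mm.
Things that resemble listed ones, but are neither listed nor needed, are in the scene too. Leave any orange or turquoise look-alike of the stand alone.

How it is judged:
By the outcome, as a careful person would: the job done as asked, in the order asked, and still so for the second after the job is handed in, with the robot touching nothing.
It also fails if it takes over 64 s, if anything falls off the work surface, if the arm or the gripper's body presses on something with over 40 N, if the wrist force passes 120 N, or if a joint passes its speed limit or range.

## Working session

There is one attempt and no reset: what is moved stays moved. The work goes in short steps, Python scripts to look and compute and a shell command to move; the robot and the scene stay as the last step left them, time stands still between calls to the robot, and variables do not carry over. Pictures are saved under pics/ and viewed, at most 10 in all, crops included, and the job is handed in when it is done.

```bash
mkdir -p pics
cat > h.py <<'E'
from rig import bot
import numpy as np, cv2
def cap(n,f=None):
    c=bot.capture(n)
    if f: cv2.imwrite('pics/'+f,cv2.cvtColor(c['frame'],cv2.COLOR_RGB2BGR))
    return c
def cloud(c):
    K=c['intrinsics'];z=c['z_map'];v,u=np.indices(z.shape)
    p=np.stack([(u-K[0,2])/K[0,0]*z,(v-K[1,2])/K[1,1]*z,z],-1)
    T=c['world_from_camera'];w=p@T[:3,:3].T+T[:3,3];w[z==0]=np.nan
    return w
E
python3 - <<'E'
from h import *
s=bot.state();print(s['tcp_pos'],s['eef_rot'],s['width'],bot.tips_ahead,s['clock'])
for n in('scene','top'):
    c=cap(n,n+'1.png');np.savez('pics/'+n+'1.npz',w=cloud(c),f=c['frame']);print(n,c['world_from_camera'].round(3).tolist(),c['intrinsics'].tolist())
E
```

```text
[ 0.27815187 -0.55899461  0.24891569] [-8.88181778e-04  9.73449167e-01  2.28901400e-01 -2.81485592e-04] 0.0883308462637013 0.011 0.0
scene [[0.374, 0.649, -0.663, 1.204], [0.927, -0.272, 0.258, -0.278], [-0.013, -0.711, -0.703, 0.848], [0.0, 0.0, 0.0, 1.0]] [[381.7642970893413, 0.0, 276.94064038403275], [0.0, 381.7642970893413, 211.12927688125487], [0.0, 0.0, 1.0]]
top [[-0.007, -0.998, 0.065, 0.429], [-1.0, 0.006, -0.002, -0.007], [0.002, -0.065, -0.998, 1.516], [0.0, 0.0, 0.0, 1.0]] [[540.5275453513033, 0.0, 269.11167920126985], [0.0, 540.5275453513033, 204.74717089673086], [0.0, 0.0, 1.0]]
```

View pics/scene1.png

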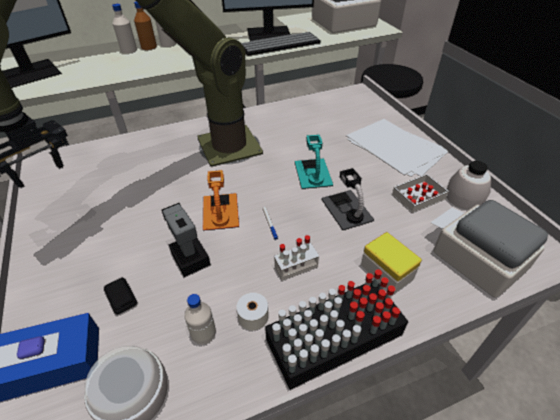

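View pics/top1.png

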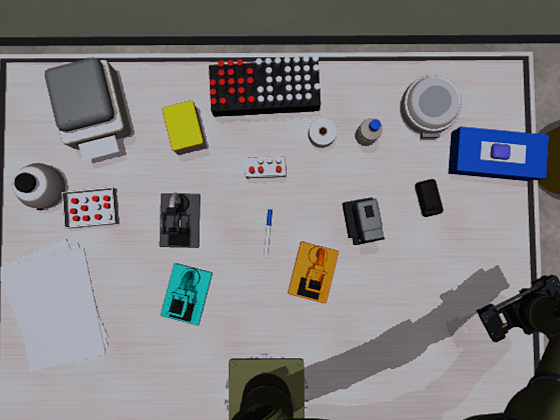

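Scene view: scanner in its dock at about (183,240), dark stand at (350,200), with orange and turquoise look-alikes beside them. Top view: scanner/dock at (365,220), real stand at (180,220) with its neck at the upper (+x world) end.

Run:
```python
from h import *
d=np.load('pics/top1.npz');w=d['w'];f=d['f']
def rect(m,lab):
    P=w[m][:,:2].astype(np.float32)
    r=cv2.minAreaRect(P*1000);print(lab,len(P),'c',np.round(r[0],1),'size',np.round(r[1],1),'ang',round(r[2],1),'zmed',np.nanmedian(w[m][:,2]).round(4))
def win(u0,u1,v0,v1):
    m=np.zeros(f.shape[:2],bool);m[v0:v1,u0:u1]=1;return m
z=w[...,2];dk=f.max(-1)<110
def big(m):
    n,l,s,_=cv2.connectedComponentsWithStats(m.astype(np.uint8));return l==1+s[1:,4].argmax()
S=win(335,395,190,250);rect(big(S&(z>.145)),'head');rect(big(S&(z>.02)&(z<.06)),'dock');rect(big(S&(z>.02)),'dock+all')
B=win(150,212,180,260);rect(big(B&(z>.005)&(z<.02)),'plate');rect(big(B&(z>.12)),'collar');rect(big(B&(z>.03)),'neck+collar');rect(big(B&(z>.005)),'stand all')
ims=[]
for a in(f[185:255,330:400],f[180:260,145:215]):ims.append(cv2.resize(a,(400,400),interpolation=cv2.INTER_NEAREST))
zz=np.clip(z/.17,0,1);
cv2.imwrite('pics/crop1.png',cv2.cvtColor(np.hstack(ims),cv2.COLOR_RGB2BGR))
```

```text
head 897 c [ 476.8 -265.5] size [106.2  55.8] ang 10.6 zmed 0.1592
dock 451 c [ 489.6 -260.3] size [100.8  78.7] ang 8.4 zmed 0.0412
dock+all 1410 c [ 481.4 -261.5] size [117.4  78.7] ang 8.4 zmed 0.1565
plate 1390 c [483.9 239.7] size [125.8 173.1] ang 90.0 zmed 0.0116
collar 316 c [494.8 240.3] size [47.4 93.3] ang 89.6 zmed 0.1346
neck+collar 434 c [501.5 240.3] size [ 47.3 106.8] ang 89.7 zmed 0.1322
stand all 2149 c [483.9 239.7] size [125.8 173.1] ang 90.0 zmed 0.0133
```

View pics/crop1.png

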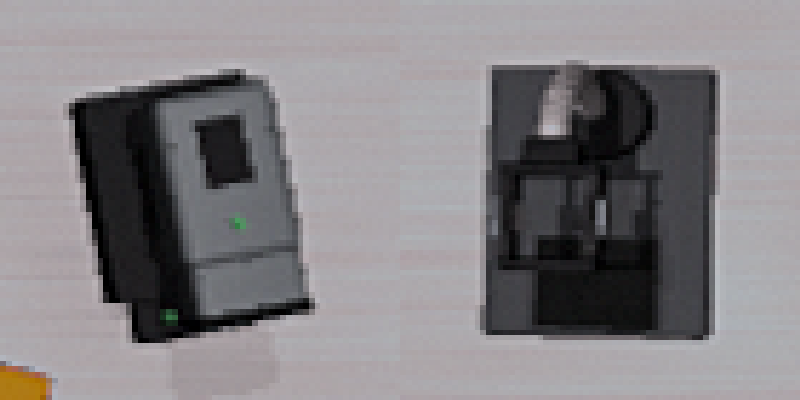

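Crop: in the left half the scanner's nose points to the image bottom (world −x, yaw about 9°). In the right half, the stand's real collar is the thin dark ring at about (580,215), shifted left of the plate's middle (world +y). I'll go above the scanner first and look with the wrist camera, then over the stand.

```bash
python3 -m inch '{"travel":[[0.35,0.5,0.2],[0.35,0.5,0.2],[0.35,0.5,0.2],[0.35,0.5,0.2],[0.35,0.5,0.2],[0.35,0.5,0.2],[0.35,0.5,0.2],[0.35,0.5,0.2],[0.35,0.5,0.2]],"delta_rot":[[0,0,-0.59],[0,0,-0.59],[0,0,-0.59],[0,0,-0.59],[0,0,-0.59],[0,0,-0.59],[0,0,-0.59],[0,0,-0.59],[0,0,-0.59]],"gripper":[0,0,0,0,0,0,0,0,0]}'
python3 - <<'E'
from h import *
c=cap('wrist','w1.png');print(c['world_from_camera'].round(3).tolist(),c['intrinsics'][0,0]);np.savez('pics/w1.npz',w=cloud(c),f=c['frame'])
E
```

```text
clock: 1.23
tcp_pos: [0.4868, -0.2615, 0.369]
eef_rot: [0.0, 0.997, 0.082, -0.001]
ft_force: [-0.2, -0.3, 0.1]
width: 0.0879
grip_force: 0.0
[[0.163, -0.942, -0.293, 0.562], [-0.987, -0.155, -0.049, -0.248], [0.001, 0.297, -0.955, 0.503], [0.0, 0.0, 0.0, 1.0]] 338.6302612053561
```

View pics/w1.png

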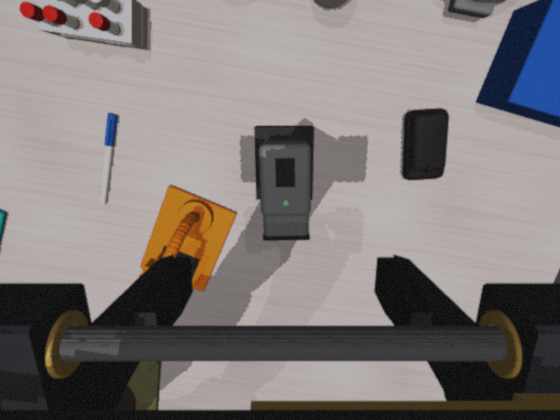

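Run:
```python
from h import *
d=np.load('pics/w1.npz');w=d['w'];z=w[...,2]
def big(m):
    n,l,s,_=cv2.connectedComponentsWithStats(m.astype(np.uint8));return l==1+s[1:,4].argmax()
near=(abs(w[...,0]-.485)<.09)&(abs(w[...,1]+.262)<.09)
for lab,m in(('head',big(near&(z>.145)&(z<.18))),('dock',big(near&(z>.03)&(z<.05)))):
    r=cv2.minAreaRect((w[m][:,:2]*1000).astype(np.float32));v,u=np.where(m);print(lab,m.sum(),np.round(r[0],1),np.round(r[1],1),round(r[2],1),'z',np.median(z[m]).round(4),'px',u.min(),u.max(),v.min(),v.max())
# stand plate from top view by colour
d=np.load('pics/top1.npz');w=d['w'];f=d['f']
m=np.zeros(f.shape[:2],bool);m[170:265,145:215]=1
m=big(m&(f.max(-1)<120))
r=cv2.minAreaRect(np.argwhere(m)[:,::-1].astype(np.float32));print('plate px',r)
c=bot.capture('top');K=c['intrinsics'];T=c['world_from_camera']
for p in cv2.boxPoints(r):
    ray=T[:3,:3]@np.linalg.solve(K,[*p,1]);q=T[:3,3]+ray*(.01-T[2,3])/ray[2];print(q.round(4))
```

```text
head 4764 [ 476.  -264.4] [104.8  53.2] 10.4 z 0.1569 px 259 310 142 239
dock 1270 [ 488.8 -261.7] [99.2 80. ] 9.4 z 0.0392 px 255 314 126 198
plate px ((179.52195739746094, 220.0115966796875), (40.10121154785156, 54.386573791503906), 1.2730300426483154)
[0.4121 0.2963 0.01  ]
[0.5636 0.294  0.01  ]
[0.5604 0.1819 0.01  ]
[0.4089 0.185  0.01  ]
```

The wrist view shows the scanner at about (285,190), nose toward the fingers, matching the sizes given. Now I'll take the same view over the stand.

```bash
python3 -m inch '{"travel":[[0,0.83,-0.08],[0,0.83,-0.08],[0,0.83,-0.08],[0,0.83,-0.08],[0,0.83,-0.08],[0,0.83,-0.08],[0,0.83,-0.08],[0,0.83,-0.08],[0,0.83,-0.08],[0,0.83,-0.08],[0,0.83,-0.08]],"delta_rot":[[0,0,-0.36],[0,0,-0.36],[0,0,-0.36],[0,0,-0.36],[0,0,-0.36],[0,0,-0.36],[0,0,-0.36],[0,0,-0.36],[0,0,-0.36],[0,0,-0.36],[0,0,-0.36]],"gripper":[0,0,0,0,0,0,0,0,0,0,0]}'
python3 - <<'E'
from h import *
c=cap('wrist','w2.png');w=cloud(c);np.savez('pics/w2.npz',w=w,f=c['frame'],K=c['intrinsics'],T=c['world_from_camera'])
z=w[...,2];m=(abs(z-.135)<.006)&(abs(w[...,0]-.47)<.06)&(abs(w[...,1]-.24)<.06)
P=w[m]*1000;print(len(P),np.median(P,0))
# rim extents: histogram of x and y
for k in(0,1):
    h,e=np.histogram(P[:,k],bins=np.arange(np.floor(P[:,k].min()),P[:,k].max()+2,2));print([(int(a),int(b)) for a,b in zip(e,h)])
v,u=np.where(m);print(u.min(),u.max(),v.min(),v.max())
f=cv2.cvtColor(c['frame'],cv2.COLOR_RGB2BGR)[v.min()-60:v.max()+60,u.min()-60:u.max()+60]
cv2.imwrite('pics/w2c.png',cv2.resize(f,None,fx=3,fy=3,interpolation=cv2.INTER_NEAREST));print(f.shape,v.min()-60,u.min()-60)
E
```

```text
clock: 2.7
tcp_pos: [0.4892, 0.2359, 0.3218]
eef_rot: [0.001, 1.0, -0.009, 0.0]
ft_force: [-0.6, -0.4, 0.2]
width: 0.0883
grip_force: 0.0
1618 [487.62594055 241.86856898 133.62613459]
[(444, 41), (446, 80), (448, 87), (450, 92), (452, 25), (454, 24), (456, 24), (458, 25), (460, 26), (462, 29), (464, 34), (466, 30), (468, 30), (470, 30), (472, 34), (474, 28), (476, 33), (478, 31), (480, 34), (482, 26), (484, 26), (486, 25), (488, 25), (490, 29), (492, 43), (494, 88), (496, 95), (498, 114), (500, 52), (502, 54), (504, 54), (506, 57), (508, 51), (510, 58), (512, 47), (514, 11), (516, 9), (518, 7), (520, 7), (522, 3)]
[(217, 20), (219, 66), (221, 109), (223, 116), (225, 76), (227, 37), (229, 55), (231, 56), (233, 56), (235, 56), (237, 59), (239, 69), (241, 76), (243, 65), (245, 61), (247, 58), (249, 58), (251, 56), (253, 46), (255, 30), (257, 58), (259, 111), (261, 108), (263, 90), (265, 26)]
254 302 153 231
(198, 168, 3) 93 194
```

```bash
python3 -m inch '{"travel":[[0,-0.83,0],[0,-0.83,0],[0,-0.83,0],[0,-0.83,0],[0,-0.83,0],[0,-0.83,0],[0,-0.83,0],[0,-0.83,-0.12],[0,-0.83,-0.12],[0,-0.83,-0.12],[0,-0.83,-0.12]],"delta_rot":[[0,0,0.39],[0,0,0.39],[0,0,0.39],[0,0,0.39],[0,0,0.39],[0,0,0.39],[0,0,0.39],[0,0,0.39],[0,0,0.39],[0,0,0.39],[0,0,0.39]],"gripper":[0,0,0,0,0,0,0,0,0,0,0]}'
python3 - <<'E'
from h import *
s=bot.state();print(s['tcp_pos'].round(4),s['eef_rot'].round(4))
d=np.load('pics/w1.npz');w=d['w'];z=w[...,2]
o=(z>.1)&(w[...,1]>-.215)&(w[...,1]<0)&(w[...,2]<.17);print('orange',w[o].min(0) if o.any() else 0)
d=np.load('pics/w2.npz');w=d['w'];z=w[...,2];K=d['K'];T=d['T']
m=(abs(z-.135)<.006)&(abs(w[...,0]-.47)<.06)&(abs(w[...,1]-.24)<.03)
# inner hole: ray-cast contour of the hole onto z=.135
c,h=cv2.findContours(m.astype(np.uint8),cv2.RETR_CCOMP,cv2.CHAIN_APPROX_NONE)
for i,ci in enumerate(c):
    if len(ci)<40: continue
    p=np.c_[ci[:,0],np.ones(len(ci))];r=(T[:3,:3]@np.linalg.solve(K,p.T)).T;q=T[:3,3]+r*((.135-T[2,3])/r[:,2])[:,None]
    R=cv2.minAreaRect((q[:,:2]*1000).astype(np.float32));print('hole' if h[0,i,3]>=0 else 'outer',R)
P=w[m&(w[...,0]<.488)]*1000;print('y edges',np.percentile(P[:,1],[1,99]),'inner row', [np.median(P[(P[:,0]>458)&(P[:,0]<486)&(s*(P[:,1]-241.7)>0),1]) for s in(1,-1)])
print('x bars',[np.median(P[(abs(P[:,1]-241.7)<12)&(P[:,0]<460),0])],np.median((w[m]*1000)[(abs(w[m][:,1]-.2417)<.012)&(w[m][:,0]>.485)&(w[m][:,0]<.5),0]))
E
```

```text
clock: 4.12
tcp_pos: [0.489, -0.259, 0.2509]
eef_rot: [0.0, 0.996, 0.091, 0.001]
ft_force: [-0.1, 0.3, 0.0]
width: 0.0886
grip_force: 0.0
[ 0.489  -0.259   0.2509] [0.000e+00 9.959e-01 9.090e-02 8.000e-04]
orange [ 0.3392052  -0.15228481  0.10007057]
outer ((484.9027099609375, 241.73402404785156), (47.72964096069336, 78.24295806884766), 88.98482513427734)
hole ((473.2176513671875, 242.05809020996094), (33.97068786621094, 42.02945327758789), 88.98677062988281)
y edges [218.08741004 265.85094334] inner row [np.float64(262.03133155938735), np.float64(222.14785774006347)]
x bars [np.float64(448.8643442073398)] 496.97812580852445
```

```bash
python3 -m inch '{"travel":[[0,-0.005,-0.03],[0,-0.005,-0.07],[0,-0.005,-0.11],[0,-0.005,-0.15],[0,-0.005,-0.18],[0,-0.005,-0.205],[0,-0.005,-0.205],[0,-0.005,-0.205],[0,-0.005,-0.205],[0,-0.005,-0.205],[0,-0.005,-0.205],[0,-0.005,-0.205]],"delta_rot":[[0,0,0],[0,0,0],[0,0,0],[0,0,0],[0,0,0],[0,0,0],[0,0,0],[0,0,0],[0,0,0],[0,0,0],[0,0,0],[0,0,0]],"gripper":[0,0,0,0,0,0,0,0.6,1,1,1,1]}' 25
python3 -m inch '{"travel":[[0,0,0],[0,0,0],[0,0,0]],"delta_rot":[[0,0,0],[0,0,0],[0,0,0]],"gripper":[1,1,1]}' 30
```

```text
clock: 5.62
tcp_pos: [0.4887, -0.2627, 0.127]
eef_rot: [0.0, 0.996, 0.091, 0.0]
ft_force: [0.8, 0.2, 3.2]
width: 0.0542
grip_force: 25.0
clock: 6.0
tcp_pos: [0.4887, -0.2627, 0.127]
eef_rot: [0.0, 0.996, 0.091, 0.0]
ft_force: [0.2, -0.3, 5.1]
width: 0.0537
grip_force: 30.0
```

```bash
python3 -m inch '{"travel":[[0,0,0.01],[0,0,0.03],[0,0,0.06],[0,0,0.1],[0,0,0.15],[0,0,0.2],[0,0,0.25],[0,0,0.29],[0,0,0.29],[0,0,0.29]],"delta_rot":[[0,0,0],[0,0,0],[0,0,0],[0,0,0],[0,0,0],[0,0,0],[0,0,0],[0,0,0],[0,0,0],[0,0,0]],"gripper":[1,1,1,1,1,1,1,1,1,1]}' 30
python3 - <<'E'
from h import *
# nose-side check of the held scanner in both fixed cameras
for n in('scene','top'):
    c=cap(n);w=cloud(c);m=(abs(w[...,0]-.47)<.1)&(abs(w[...,1]+.262)<.06)
    P=w[m&(w[...,2]>.19)&(w[...,2]<.275)]*1000;print(n,len(P),P.min(0).round(),P.max(0).round()) if len(P) else print(n,0)
E
```

```text
clock: 7.25
tcp_pos: [0.4877, -0.2622, 0.2999]
eef_rot: [-0.0, 0.996, 0.091, -0.001]
ft_force: [-0.7, -0.4, -1.1]
width: 0.0537
grip_force: 30.0
scene 381 [ 473. -283.  190.] [ 512. -246.  271.]
top 0
```

```bash
python3 -m inch '{"travel":[[0,0.04,0],[0,0.11,0],[-0.01,0.2,0],[-0.01,0.29,0],[-0.02,0.38,0],[-0.02,0.47,0],[-0.026,0.56,0],[-0.026,0.65,0],[-0.026,0.73,0],[-0.026,0.79,0],[-0.026,0.82,0],[-0.026,0.84,0]],"delta_rot":[[0,0,-0.05],[0,0,-0.1],[0,0,-0.15],[0,0,-0.2],[0,0,-0.25],[0,0,-0.3],[0,0,-0.35],[0,0,-0.4],[0,0,-0.4],[0,0,-0.4],[0,0,-0.4],[0,0,-0.4]],"gripper":[1,1,1,1,1,1,1,1,1,1,1,1]}'
python3 -m inch '{"travel":[[0,0,-0.02],[0,0,-0.05],[0,0,-0.05],[0,0,-0.05]],"delta_rot":[[0,0,0],[0,0,0],[0,0,0],[0,0,0]],"gripper":[1,1,1,1]}'
python3 - <<'E'
from h import *
s=bot.state();print(s['tcp_pos'].round(4),s['eef_rot'].round(4),s['ft_force'].round(2))
c=cap('scene');f=cv2.cvtColor(c['frame'],cv2.COLOR_RGB2BGR)[110:230,280:440]
cv2.imwrite('pics/s2.png',cv2.resize(f,None,fx=5,fy=5,interpolation=cv2.INTER_CUBIC))
w=cloud(c);P=w[(w[...,2]>.15)&(w[...,2]<.215)&(abs(w[...,0]-.473)<.05)&(abs(w[...,1]-.242)<.05)]*1000
print(len(P),np.percentile(P,[2,98],axis=0).round(1))
E
```

```text
clock: 8.85
tcp_pos: [0.4727, 0.2412, 0.3001]
eef_rot: [0.001, 1.0, -0.009, -0.001]
ft_force: [0.2, -0.7, -2.2]
width: 0.0538
grip_force: 30.0
clock: 9.35
tcp_pos: [0.4733, 0.2405, 0.2709]
eef_rot: [0.0, 1.0, -0.01, 0.0]
ft_force: [0.3, -0.1, -1.7]
width: 0.0536
grip_force: 30.0
[0.4733 0.2405 0.2709] [ 3.0e-04  1.0e+00 -9.9e-03  1.0e-04] [ 0.25 -0.11 -1.7 ]
262 [[458.5 221.1 158.2]
 [495.7 249.8 214.1]]
```

View pics/s2.png

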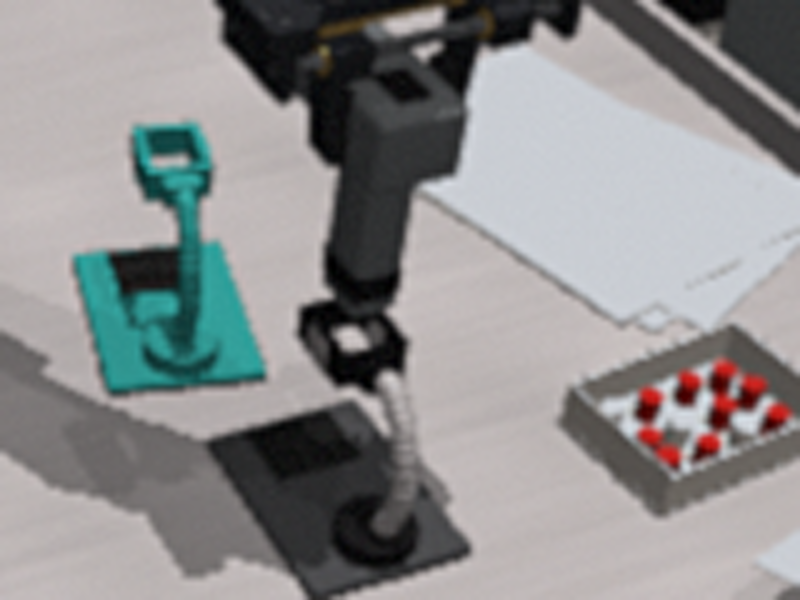

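The scanner hangs upright above the dark stand's collar, nose pointing away from the neck (−x). I'll compare handle and collar faces in this one camera view, so calibration errors cancel.

Run:
```python
from h import *
A={'h':[[],[]],'c':[[],[]]}
for i in range(3):
    c=cap('scene');w=cloud(c);dv=np.cross(np.gradient(w,axis=1),np.gradient(w,axis=0));n=dv/np.linalg.norm(dv,axis=-1,keepdims=True)
    near=(abs(w[...,0]-.473)<.045)&(abs(w[...,1]-.242)<.04)
    for k,lo,hi in(('h',.17,.245),('c',.115,.13)):
        m=near&(w[...,2]>lo)&(w[...,2]<hi)
        A[k][0].append(w[m&(abs(n[...,0])>.9)][:,0]*1000);A[k][1].append(w[m&(abs(n[...,1])>.9)][:,1]*1000)
for k in A:
    for j in(0,1):
        x=np.concatenate(A[k][j]);print(k,'xy'[j],len(x),np.percentile(x,[10,25,50,75,90]).round(1))
```

```text
h x 280 [491.6 492.3 493.3 494.3 494.9]
h y 349 [222.1 222.8 223.5 224.  224.7]
c x 58 [449.7 450.6 452.5 499.8 512. ]
c y 155 [214.6 215.8 216.9 226.4 255.6]
```

```bash
python3 -m inch '{"travel":[[-0.0007,0.0012,-0.01],[-0.0007,0.0012,-0.02],[-0.0007,0.0012,-0.03],[-0.0007,0.0012,-0.036],[-0.0007,0.0012,-0.042],[-0.0007,0.0012,-0.042]],"delta_rot":[[0,0,0],[0,0,0],[0,0,0],[0,0,0],[0,0,0],[0,0,0]],"gripper":[1,1,1,1,1,1]}'
python3 -m inch '{"travel":[[0,0,-0.004],[0,0,-0.008],[0,0,-0.008],[0,0,-0.008]],"delta_rot":[[0,0,0],[0,0,0],[0,0,0],[0,0,0]],"gripper":[1,1,1,1]}'
```

```text
clock: 10.3
tcp_pos: [0.4724, 0.2421, 0.2453]
eef_rot: [0.0, 1.0, -0.009, -0.0]
ft_force: [0.6, 1.2, -1.0]
width: 0.0536
grip_force: 30.0
clock: 10.8
tcp_pos: [0.4725, 0.2422, 0.2408]
eef_rot: [0.0, 1.0, -0.009, 0.0]
ft_force: [-0.1, 0.1, -1.0]
width: 0.0539
grip_force: 30.0
```

```bash
python3 -m inch '{"travel":[[0,0,-0.003],[0,0,-0.006],[0,0,-0.009],[0,0,-0.009]],"delta_rot":[[0,0,0],[0,0,0],[0,0,0],[0,0,0]],"gripper":[1,1,1,1]}'
python3 -m inch '{"travel":[[0,0,-0.003],[0,0,-0.006],[0,0,-0.009],[0,0,-0.009]],"delta_rot":[[0,0,0],[0,0,0],[0,0,0],[0,0,0]],"gripper":[1,1,1,1]}'
```

```text
clock: 11.3
tcp_pos: [0.4724, 0.2421, 0.2351]
eef_rot: [0.0, 1.0, -0.009, -0.0]
ft_force: [-0.1, -0.6, -0.9]
width: 0.0535
grip_force: 30.0
clock: 11.8
tcp_pos: [0.4724, 0.2421, 0.2298]
eef_rot: [0.0, 1.0, -0.009, -0.0]
ft_force: [0.1, 0.5, -2.0]
width: 0.0537
grip_force: 30.0
```

Run:
```python
from h import *
c=cap('scene');f=cv2.cvtColor(c['frame'],cv2.COLOR_RGB2BGR)[130:220,300:420]
cv2.imwrite('pics/s3.png',cv2.resize(f,None,fx=6,fy=6,interpolation=cv2.INTER_CUBIC))
```

```text
(no output)
```

View pics/s3.png

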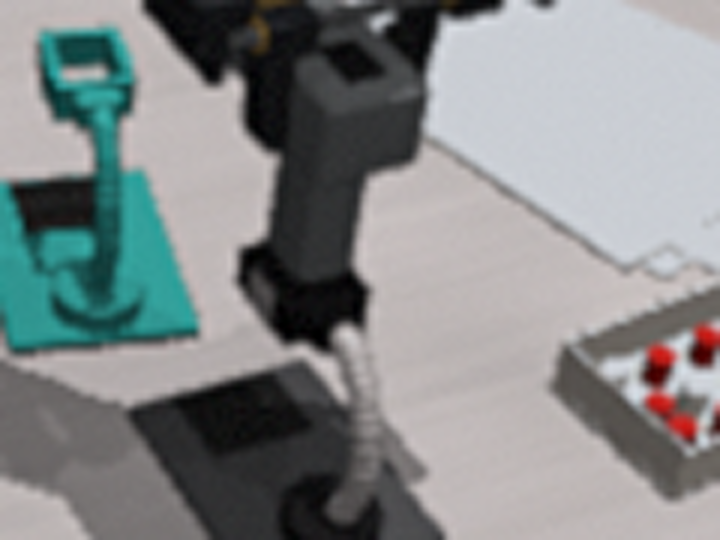

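The foot is inside the real collar, with the handle about 20 mm in. I'll keep going gently.

```bash
python3 -m inch '{"travel":[[0,0,-0.005],[0,0,-0.01],[0,0,-0.015],[0,0,-0.02]],"delta_rot":[[0,0,0],[0,0,0],[0,0,0],[0,0,0]],"gripper":[1,1,1,1]}'
python3 -m inch '{"travel":[[0,0,-0.005],[0,0,-0.01],[0,0,-0.015],[0,0,-0.02],[0,0,-0.025],[0,0,-0.03]],"delta_rot":[[0,0,0],[0,0,0],[0,0,0],[0,0,0],[0,0,0],[0,0,0]],"gripper":[1,1,1,1,1,1]}'
```

```text
clock: 12.35
tcp_pos: [0.4729, 0.2423, 0.2182]
eef_rot: [-0.0, 1.0, -0.009, 0.001]
ft_force: [-0.7, 0.2, 4.7]
width: 0.0538
grip_force: 30.0
clock: 13.1
tcp_pos: [0.4724, 0.2422, 0.1997]
eef_rot: [0.0, 1.0, -0.009, -0.0]
ft_force: [-0.2, -0.1, 2.6]
width: 0.0537
grip_force: 30.0
```

Leaf friction now shows at about 4–6 N and there is no side load. On to near home.

```bash
python3 -m inch '{"travel":[[0,0,-0.006],[0,0,-0.012],[0,0,-0.018],[0,0,-0.024],[0,0,-0.03],[0,0,-0.036],[0,0,-0.042],[0,0,-0.048]],"delta_rot":[[0,0,0],[0,0,0],[0,0,0],[0,0,0],[0,0,0],[0,0,0],[0,0,0],[0,0,0]],"gripper":[1,1,1,1,1,1,1,1]}'
python3 -m inch '{"travel":[[0,0,-0.005],[0,0,-0.01],[0,0,-0.015],[0,0,-0.02],[0,0,-0.024],[0,0,-0.027]],"delta_rot":[[0,0,0],[0,0,0],[0,0,0],[0,0,0],[0,0,0],[0,0,0]],"gripper":[1,1,1,1,1,1]}'
```

```text
clock: 14.1
tcp_pos: [0.4725, 0.2422, 0.1709]
eef_rot: [0.0, 1.0, -0.009, -0.0]
ft_force: [-0.1, -1.1, 2.7]
width: 0.0538
grip_force: 30.0
clock: 14.85
tcp_pos: [0.4725, 0.2421, 0.1548]
eef_rot: [0.0, 1.0, -0.009, -0.0]
ft_force: [-0.1, -1.4, 1.9]
width: 0.0539
grip_force: 30.0
```

```bash
for i in 1; do :; done; python3 -m inch '{"travel":[[0,0,-0.002],[0,0,-0.004],[0,0,-0.006],[0,0,-0.006]],"delta_rot":[[0,0,0],[0,0,0],[0,0,0],[0,0,0]],"gripper":[1,1,1,1]}'
python3 -m inch '{"travel":[[0,0,-0.0015],[0,0,-0.003],[0,0,-0.003]],"delta_rot":[[0,0,0],[0,0,0],[0,0,0]],"gripper":[1,1,1]}'
```

```text
clock: 15.35
tcp_pos: [0.4725, 0.2422, 0.1513]
eef_rot: [0.0, 1.0, -0.009, -0.0]
ft_force: [-0.1, -0.8, 1.3]
width: 0.0538
grip_force: 30.0
clock: 15.72
tcp_pos: [0.4725, 0.2421, 0.1495]
eef_rot: [0.0, 1.0, -0.009, 0.0]
ft_force: [0.2, -0.7, 1.6]
width: 0.0538
grip_force: 30.0
```

```bash
python3 -m inch '{"travel":[[0,0,-0.0015],[0,0,-0.003],[0,0,-0.003]],"delta_rot":[[0,0,0],[0,0,0],[0,0,0]],"gripper":[1,1,1]}'
python3 -m inch '{"travel":[[0,0,-0.0015],[0,0,-0.0025],[0,0,-0.0025]],"delta_rot":[[0,0,0],[0,0,0],[0,0,0]],"gripper":[1,1,1]}'
```

```text
clock: 16.1
tcp_pos: [0.4726, 0.2422, 0.148]
eef_rot: [-0.0, 1.0, -0.009, 0.0]
ft_force: [-0.6, -0.7, 7.0]
width: 0.0538
grip_force: 30.0
clock: 16.48
tcp_pos: [0.4726, 0.2423, 0.147]
eef_rot: [-0.0, 1.0, -0.009, 0.0]
ft_force: [-1.5, -1.3, 10.7]
width: 0.0536
grip_force: 30.0
```

```bash
python3 -m inch '{"travel":[[0,0,-0.0015],[0,0,-0.0015],[0,0,0],[0,0,0.0015],[0,0,0.0015]],"delta_rot":[[0,0,0],[0,0,0],[0,0,0],[0,0,0],[0,0,0]],"gripper":[1,1,1,1,1]}'
python3 -m inch '{"travel":[[0,0,0],[0,0,0],[0,0,0],[0,0,0],[0,0,0],[0,0,0]],"delta_rot":[[0,0,0],[0,0,0],[0,0,0],[0,0,0],[0,0,0],[0,0,0]],"gripper":[0.85,0.5,0.25,0,0,0]}'
python3 - <<'E'
from h import *
s=bot.state();print(s['tcp_pos'].round(4),s['ft_force'].round(2),s['width'])
E
```

```text
clock: 17.1
tcp_pos: [0.4726, 0.2423, 0.1477]
eef_rot: [-0.0, 1.0, -0.009, 0.0]
ft_force: [-1.1, -0.5, 7.5]
width: 0.0541
grip_force: 30.0
clock: 17.85
tcp_pos: [0.4724, 0.2422, 0.147]
eef_rot: [0.0, 1.0, -0.009, -0.0]
ft_force: [-0.4, -0.2, 0.2]
width: 0.0878
grip_force: 0.0
[0.4724 0.2422 0.147 ] [-0.36 -0.16  0.23] 0.08778108923441602
```

Released with no contact force. I'll withdraw straight up and check.

```bash
python3 -m inch '{"travel":[[0,0,0.02],[0,0,0.06],[0,0,0.12],[0,0,0.18],[0,0,0.25],[0,0,0.32],[0,0,0.32],[0,0,0.32]],"delta_rot":[[0,0,0],[0,0,0],[0,0,0],[0,0,0],[0,0,0],[0,0,0],[0,0,0],[0,0,0]],"gripper":[0,0,0,0,0,0,0,0]}'
python3 - <<'E'
from h import *
c=cap('scene');f=cv2.cvtColor(c['frame'],cv2.COLOR_RGB2BGR)[130:220,300:420]
cv2.imwrite('pics/s4.png',cv2.resize(f,None,fx=6,fy=6,interpolation=cv2.INTER_CUBIC))
c=cap('wrist');w=cloud(c);z=w[...,2];m=(abs(w[...,0]-.46)<.09)&(abs(w[...,1]-.242)<.06)&(z>.165)&(z<.2)
r=cv2.minAreaRect((w[m][:,:2]*1000).astype(np.float32));print(m.sum(),r,np.median(z[m]),np.percentile(z[m],[5,95]))
E
```

```text
clock: 18.85
tcp_pos: [0.472, 0.2419, 0.339]
eef_rot: [0.0, 1.0, -0.009, -0.0]
ft_force: [0.1, -0.3, 0.4]
width: 0.0879
grip_force: 0.0
6480 ((459.49755859375, 242.8265838623047), (54.06187057495117, 104.63309478759766), 88.92655181884766) 0.17943386769646652 [0.17594371 0.18151311]
```

View pics/s4.png

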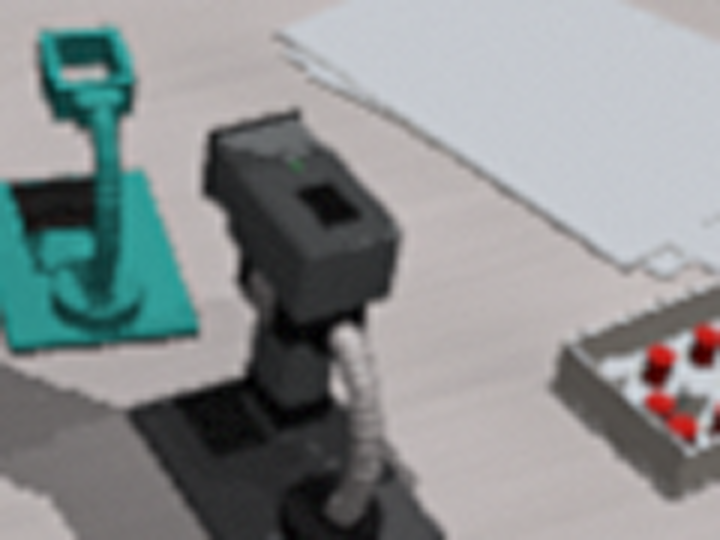

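The scanner's head sits flush on the collar, with the nose pointing −x. Its top is at about 0.180 m; I expected 0.1805 m. Handing in.

```bash
python3 -c "
from rig import bot
print(bot.job_done())"
```

```text
the job is handed in; nothing more can be done
None
```

The scanner is in the gooseneck stand with its head home on the collar and its nose pointing away from the neck; the gripper is clear, none of the other things on the bench was touched, and the job was handed in after about 19 s.

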